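Clamp the canvas on the table easel

TASK

A small canvas stands on the ledge of the table easel, but the easel's top holder is locked too high on the mast to hold it. Loosen the holder's wing screw, slide the holder down the mast until its jaw presses lightly on the canvas's top edge without forcing it, do the wing screw up tight again there and let go. Leave the canvas standing on its ledge and the other things on the table as they are.

Things in the scene. Friction and masses are not known exactly. Their poses are not given: they have to be found in the camera images.
- easel: Wooden table easel, fixed: flat base frame 430 x 256 mm; round mast, 22 mm thick, 400 mm long, sloping up from the base's front at 32 degrees above the table. Origin: on the table, amid the base; the mast's axis starts at x = -180 mm, z = 32 mm. x = level, the way the mast climbs; z = up; y = left. The small wing screw below the ledge clamps the ledge and is not part of the job.
- holder: Top holder: black collar, 45 mm diameter, 36 mm long, on the mast. Origin: on the mast's axis, middle of the collar. x = up along the mast, z = square to the mast, outwards from its front (32 degrees from vertical), y = left. Locked, it does not move under 50 N; loose, it slides with about 3 N of friction, stays where it is left and cannot turn. It must come down 30 to 100 mm from its start.
- jaw (a point): Middle of the underside of the holder's aluminium jaw plate (80 mm wide), 24 mm down-mast and 20 mm out from the holder's origin, same axes. The jaw's front lip, 33 to 38 mm out from the mast's axis, reaches 16 mm farther down and passes in front of the canvas. Behind it, unseen, a sprung cork pad stands 2 to 12 mm below the plate and meets the canvas; it gives 1 mm per 6 N, at most 3 mm.
- wing (a point): Middle of the black wing of the holder's screw, on the screw's axis, 66 mm out from the mast's axis. z = outwards along the screw (the holder's z), x = along the wing's 58 mm width, y = across its 12 mm thickness. Along z the wing reaches 15 mm to either side. Below it is only a 15 mm wide stem down to 38 mm out from the mast's axis.
- screw (a joint): Turn of that wing screw in rad: grows as it is loosened (counter-clockwise seen from outside). Starts tight, near 0; the collar is free above 0.65; stop at 2.2. Done up, it resists from about 0.6 on, increasingly, and is tight again at 0.1 or less (about 0.25 N m); end stop at -0.3.
- canvas: Loose stretched canvas, 150 mm tall, 200 mm wide, 18 mm thick, about 0.2 kg, leaning on the mast with its lower edge on the ledge. Origin: middle of its lower rear edge. x = up along the mast, y = left, z = out of its painted front.
- canvas_top (a point): Middle of the canvas's top edge (mid-thickness), 150 mm up from its origin along its x, 20 mm out from the mast's axis.
- ledge_brush: Loose paint brush, 190 mm long, lying in the ledge against the canvas's front. Origin: middle of its handle.
- jar_open: Bystander: open jar of paint, 70 mm wide, 74 mm tall, beside the easel. Origin: centre of its underside.
- jar_shut: Bystander: lidded paint jar, 60 mm wide, 66 mm tall, beside the easel. Origin: centre of its underside.
- palette_knife: Bystander: palette knife 200 mm long lying flat beside the easel. Origin: centre of its underside.
- tape_roll: Bystander: roll of tape lying flat, 96 mm across, 24 mm tall, beside the easel's front. Origin: centre of its underside.
- rubber_block: Bystander: white eraser, 55 x 32 x 18 mm, beside the easel's rear. Origin: centre of its underside.
Things that resemble listed ones, but are neither listed nor needed, are in the scene too. What is shaped like the canvas but black or turquoise is not meant.

How it is judged:
On the way, in this order (a step that is already met when the one before it is completed fails the run):
1. the wing screw is loosened (at least 0.9 rad) with the holder still within 15 mm of its start (value of joint screw above 0.9 rad and distance of holder from where it was at the start of the episode below 0.015 m), for 0.1 s.
2. the holder presses on the canvas with at least 3 N (contact force between holder and canvas above 3 N), for 0.2 s.
At the end, for the whole second after the job is handed in: The wing screw is done up again (joint below 0.25 rad), the holder rests at a standstill on the canvas's top edge (contact force above 1 N) and the canvas is at rest on its ledge, its lower edge within 10 mm and its top edge within 12 mm of where they started (value of joint screw below 0.25 rad and contact force between holder and canvas above 1 N and linear speed of holder below 0.005 m/s and distance of canvas from where it was at the start of the episode below 0.01 m and distance of canvas_top from where it was at the start of the episode below 0.012 m and linear speed of canvas below 0.01 m/s); the robot touches nothing.
It fails at once if the canvas is forced: more than 25 N between holder and canvas (contact force between holder and canvas above 25 N).
It fails at once if the canvas is shifted by more than 20 mm (distance of canvas from where it was at the start of the episode above 0.02 m).
It fails at once if another thing is moved by more than 30 mm (distance of any of jar_open, jar_shut, palette_knife, tape_roll, rubber_block, ledge_brush from where it was at the start of the episode above 0.03 m).
It also fails if it takes over 40 s, if anything falls off the work surface, if the arm or the gripper's body presses on something with over 40 N, if the wrist force passes 120 N, or if a joint passes its speed limit or range.

ROBOT

A 6-joint arm with a two-finger parallel gripper is mounted at the origin on the work surface. World frame = base frame: x ahead of the robot, y to its left, z up, the work surface at z = 0. Lengths are in m, angles in rad, forces in N, time in s.
With the tool pointing down it reaches from about 0.3 to 0.85 m from the base axis. Payload 5.4 kg.
Tool frame: the origin (TCP) lies at the very end of the fingers, on their centre line; the grasp point (between the pads) lies 19 mm behind it; z points along the fingers, y is the line along which they close (so a half turn about z gives the same grasp; the last joint's range is limited). The gripper opens to 85 mm and grips with 20 to 120 N. Pads are 22 mm wide; open, the fingers measure 114 mm over their backs; the gripper's body (76 mm by 85 mm) begins 54 mm behind the grasp point. The pads swing forward as they close: fully open they stand 13 mm farther back than shut.
Start: joints at [1.113, 0.158, 1.597, -0, 1.386, -0.21], TCP at [0.141, 0.557, 0.205] pointing down, gripper open.
Joint ranges: [-2.91, 2.91], [-0.94, 2.29], [0.18, 2.7], [-1.29, 4.43], [0.17, 2.64], [-3, 3]. Speed limits (rad/s): [2.57, 2.57, 3.14, 3.14, 3.14, 3.14].

INTERFACE

Orientations are given as a unit quaternion [w, x, y, z].
In Python, from bench import r, camera, workorder, monitor gives the robot as it stands. Calls block until the motion is done:
- r.move_ptp(position, orientation): joint-space move of the TCP to a pose.
- r.move_l(position, ori=None, feed=0.15): straight line of the TCP; ori=None keeps the orientation; feed is the mean speed in m/s.
- r.set_joints(angles): joint-space move.
- r.move_gripper(opening, strength=None): finger opening in m; strength is the grip in N (None keeps the last); returns when the fingers have stopped.
- r.hold(seconds).
- r.ik(position, orientation): joint angles nearest the present ones, or None.
- camera(name): name is "scene" or "top"; returns a dict with "color" (480x640x3 uint8, red, green, blue), "intrinsics" (3x3 intrinsics, pixels), "R" (3x3) and "t" (3): a world point X has camera coordinates R X + t. Camera axes: x right, y down, z forward; pixel columns grow to the right and rows downward; lengths in m; the calibration is good to about 2 mm. A picture is of the moment at which its call begins. There is no depth.
A pose or a line that the arm cannot do raises r.IKError and nothing moves.
- workorder.sign_off(): hands the job in; it is judged then, once.
Readings, each from a call of its own:
- monitor.current_clock(): time.
- monitor.current_joint_pos(): joint angles.
- monitor.current_dq(): joint speeds.
- monitor.current_tau(): joint torques, N m.
- monitor.current_tool_pos(): TCP position.
- monitor.current_ee_rot(): TCP orientation.
- monitor.current_contact_force(): force on the tool from outside, world axes, zero at the start.
- monitor.current_torque(): the same for the moment, N m.
- monitor.current_finger_gap(): finger opening in m.
- monitor.current_finger_force(): force on a finger pad.
Only numpy, scipy, OpenCV 4.12 (cv2) and the standard library are available. Lean on these libraries where they do the work, as an engineer would, in place of code of your own. Each camera call takes 0.05 s, during which the arm holds its last target. There are 200 camera calls.

## Working session

There is one attempt and no reset: what is moved stays moved. The work goes in short steps, each a Python script; the robot and the scene stay as the last script left them, time stands still between calls to the robot, and variables do not carry over. Pictures are saved under pics/ and viewed, at most 10 in all, crops included, and the job is handed in when it is done.

```bash
mkdir -p pics; ls; python3 - <<'E'
from bench import r,camera,monitor
import cv2,numpy as np,pickle
for n in("scene","top"):
    c=camera(n);pickle.dump(c,open(n+"0.pkl","wb"));cv2.imwrite(f"pics/{n}0.png",c["color"][:,:,::-1])
    print(n,c["intrinsics"].tolist(),c["R"].round(3).tolist(),c["t"].round(3).tolist(),(-c["R"].T@c["t"]).round(3))
print(monitor.current_clock())
E
```

```text
pics
scene [[589.0189492583443, 0.0, 306.7248202498245], [0.0, 589.0189492583443, 238.46439758826983], [0.0, 0.0, 1.0]] [[0.48, 0.877, -0.014], [0.716, -0.401, -0.572], [-0.507, 0.265, -0.82]] [-0.285, -0.278, 1.774] [ 1.236 -0.331  1.292]
top [[444.6115287878908, 0.0, 321.93485368243205], [0.0, 444.6115287878908, 234.37090566049872], [0.0, 0.0, 1.0]] [[-0.009, -1.0, -0.015], [-0.994, 0.011, -0.109], [0.109, 0.014, -0.994]] [0.053, 0.557, 1.124] [0.431 0.031 1.179]
0.1
```

View pics/scene0.png

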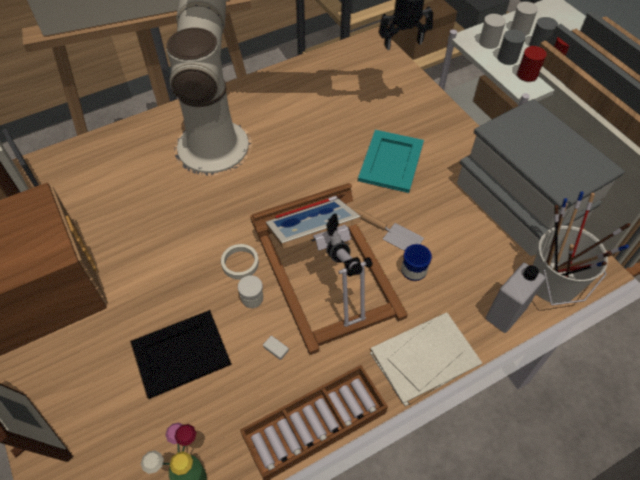

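View pics/top0.png

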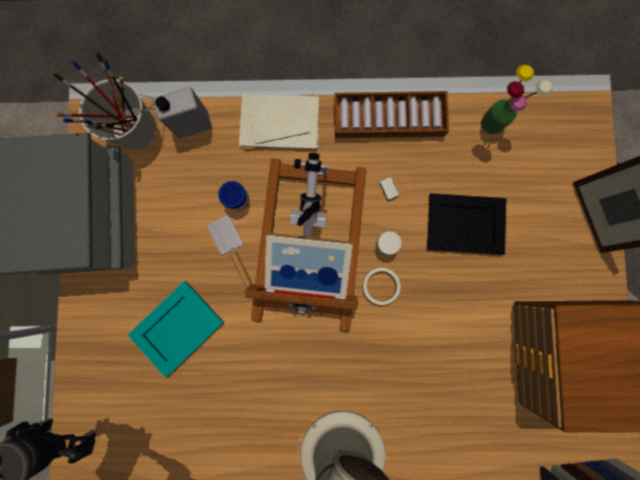

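The easel faces the robot, its mast climbing away. In top, the holder is at about (309,212) and the canvas at (308,268). In scene, the wing is at about (333,222). I'll enlarge both.

```bash
python3 - <<'E'
import cv2,pickle,numpy as np
a=pickle.load(open("top0.pkl","rb"))["color"][145:335,235:385,::-1]
b=pickle.load(open("scene0.pkl","rb"))["color"][175:355,245:410,::-1]
f=lambda i:cv2.convertScaleAbs(cv2.resize(i,(390,590) if i is a else (390,425),interpolation=cv2.INTER_CUBIC),alpha=1.6)
k=3
A=cv2.convertScaleAbs(cv2.resize(a[:150+40],None,fx=2.6,fy=2.6,interpolation=cv2.INTER_CUBIC),alpha=1.7)
B=cv2.convertScaleAbs(cv2.resize(b,None,fx=2.4,fy=2.4,interpolation=cv2.INTER_CUBIC),alpha=1.7)
H=np.zeros((500,A.shape[1]+B.shape[1],3),np.uint8);H[:A.shape[0],:A.shape[1]]=A;H[:B.shape[0],A.shape[1]:]=B
cv2.imwrite("pics/c0.png",H);print(A.shape,B.shape)
E
```

```text
(494, 390, 3) (432, 396, 3)
```

View pics/c0.png

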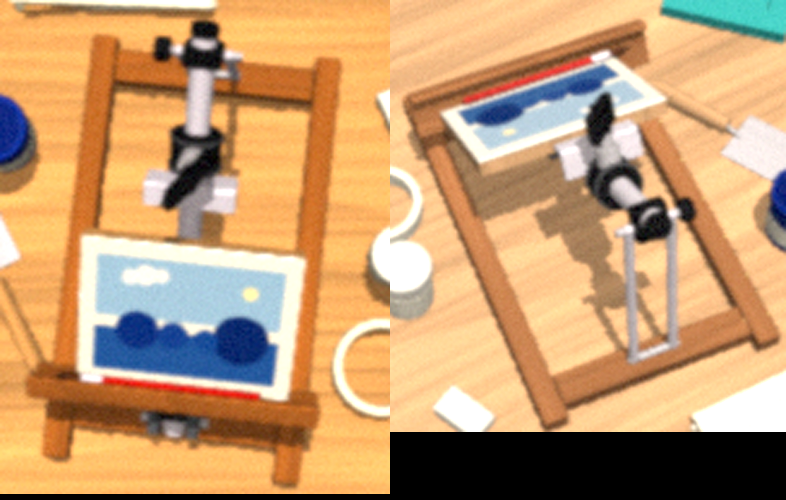

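```bash
cat > h.py <<'E'
import numpy as np,pickle,cv2
from scipy.spatial.transform import Rotation as Ro
def ray(c,p):
    d=c["R"].T@np.linalg.inv(c["intrinsics"])@np.r_[p,1.]
    return -c["R"].T@c["t"],d/np.linalg.norm(d)
def onplane(c,p,n,p0):
    o,d=ray(c,p);return o+d*(n@(p0-o)/(n@d))
def tri(c1,p1,c2,p2):
    P=[c["intrinsics"]@np.c_[c["R"],c["t"]] for c in(c1,c2)]
    X=cv2.triangulatePoints(P[0],P[1],np.float64(p1),np.float64(p2))[:,0];X=X[:3]/X[3]
    e=[(lambda x:x[:2]/x[2]-p)(Pi@np.r_[X,1]) for Pi,p in((P[0],p1),(P[1],p2))]
    return X,np.array(e).round(1).tolist()
E
python3 - <<'E'
from h import *
T=pickle.load(open("top0.pkl","rb"));S=pickle.load(open("scene0.pkl","rb"))
t=lambda u,v:np.array([235+u/2.6,145+v/2.6]);s=lambda u,v:np.array([245+(u-390)/2.4,175+v/2.4])
ez=np.array([0,0,1.])
C=[onplane(T,t(*p),ez,ez*.02) for p in((93,38),(341,62),(298,484),(43,458))]
print(np.round(C,3)); cen=np.mean(C,0);d=(C[0]+C[1]-C[2]-C[3]);yaw=np.arctan2(d[1],d[0]);print("base",cen,yaw)
w=(C[1]-C[0]);print("yaw2",np.arctan2(w[0],-w[1]),np.linalg.norm(w),np.linalg.norm(C[0]-C[3]))
W,e=tri(T,t(190,178),S,s(600,118));print("wing",W,e)
E=Ro.from_euler("z",yaw).as_matrix();M=E@Ro.from_euler("y",-np.radians(32)).as_matrix()
m0=np.r_[cen[:2],0]+E@[-.18,0,.032]
print("wing in mast",M.T@(W-m0))
for p in((165,205),(215,152)): print("wing end top",M.T@(onplane(T,t(*p),M[:,2],m0+M[:,2]*.075)-m0))
for p in((600,95),(600,142)): print("wing end scene",M.T@(onplane(S,s(*p),M[:,2],m0+M[:,2]*.066)-m0))
for p in((82,235),(305,258),(78,378),(290,402)): print("canvas",M.T@(onplane(T,t(*p),M[:,2],m0+M[:,2]*.029)-m0))
for p in((172,135),(220,135)): print("collar top",M.T@(onplane(T,t(*p),M[:,2],m0)-m0))
for q in ((204,30),(198,130),(190,230)): print("mast px",M.T@(onplane(T,t(*q),M[:,2],m0+M[:,2]*.0)-m0))
E
```

```text
[[ 0.761  0.183  0.02 ]
 [ 0.733 -0.072  0.02 ]
 [ 0.309 -0.021  0.02 ]
 [ 0.336  0.231  0.02 ]]
base [0.53476379 0.08002635 0.02      ] -0.11585846424746915
yaw2 -0.11188436246853642 0.2560375099027422 0.428219890088331
wing [0.58012981 0.07502966 0.24258962] [[-0.8, -0.3], [-0.4, 0.1]]
wing in mast [3.02948646e-01 2.81100341e-04 5.90194104e-02]
wing end top [0.28316429 0.01624608 0.075     ]
wing end top [ 0.33388922 -0.02076511  0.075     ]
wing end scene [0.26910675 0.01573295 0.066     ]
wing end scene [ 0.36696562 -0.02159089  0.066     ]
canvas [0.22482218 0.09127886 0.029     ]
canvas [ 0.22528257 -0.10449644  0.029     ]
canvas [0.0761856  0.09082671 0.029     ]
canvas [ 0.07510633 -0.10745895  0.029     ]
collar top [ 3.15224975e-01  2.08959901e-02 -3.52770333e-17]
collar top [ 3.19735310e-01 -2.03388654e-02 -1.86205796e-17]
mast px [ 4.10360488e-01  2.46952105e-04 -4.47427186e-17]
mast px [ 3.22236174e-01 -1.14100108e-03 -8.50418193e-19]
mast px [ 2.26511362e-01 -8.59154794e-04  8.84486129e-17]
```

```bash
python3 - <<'E'
from h import *
T=pickle.load(open("top0.pkl","rb"))["color"][190:235,285:335,::-1]
S=pickle.load(open("scene0.pkl","rb"))["color"][205:255,305:355,::-1]
o=[cv2.convertScaleAbs(cv2.resize(i,None,fx=8,fy=8,interpolation=cv2.INTER_CUBIC),alpha=2.5) for i in(T,S)]
o[0]=cv2.copyMakeBorder(o[0],0,40,0,0,cv2.BORDER_CONSTANT)
cv2.imwrite("pics/c1.png",np.hstack(o))
E
```

```text
(no output)
```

View pics/c1.png

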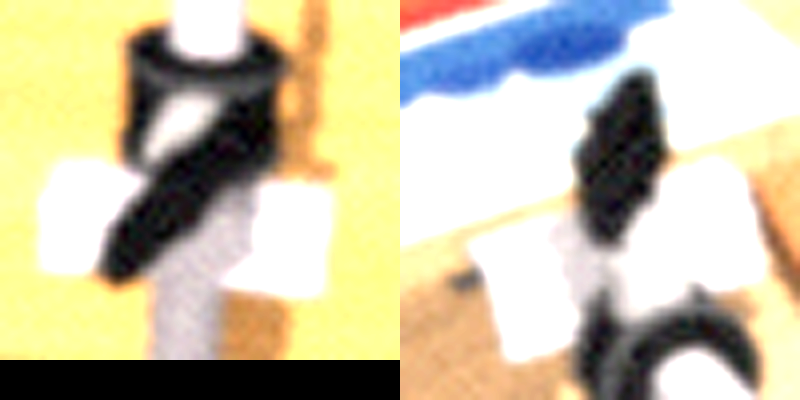

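```bash
cat >> h.py <<'E'
yaw=-.114;E_=Ro.from_euler("z",yaw).as_matrix();M=E_@Ro.from_euler("y",-np.radians(32)).as_matrix()
m0=np.array([.5348,.0800,0])+E_@[-.18,0,.032]
world=lambda s,y,o:m0+M@[s,y,o]
def proj(c,X):
    x=c["intrinsics"]@(c["R"]@X+c["t"]);return x[:2]/x[2]
def ori(a):  # tool z=-mast z, tool y across a wing lying at angle a in the (s,y) plane
    z=-M[:,2];y=M@[-np.sin(a),np.cos(a),0];return np.c_[np.cross(y,z),y,z]
E
python3 - <<'E'
from h import *
from bench import r,monitor
T=pickle.load(open("top0.pkl","rb"));S=pickle.load(open("scene0.pkl","rb"))
t=lambda u,v:np.array([285+u/8,190+v/8]);s=lambda u,v:np.array([305+(u-400)/8,205+v/8])
def d(c,p,q,o):
    P,Q=[M.T@(onplane(c,x,M[:,2],world(0,0,o))-m0) for x in(p,q)];print(P.round(4),Q.round(4),np.degrees(np.arctan2(*(Q-P)[[1,0]])))
d(T,t(135,275),t(272,162),.081)
d(T,t(105,262),t(160,180),.066)
a0=s(0,0)
print("scene zoomed proj of axis 51,81:",[((proj(S,world(.302,0,o))-a0)*8).round(0) for o in(.051,.066,.081)],"top",[((proj(T,world(.302,0,o))-t(0,0))*8).round(0) for o in(.051,.066,.081)])
print("d/ds,d/dy scene px/10mm",((proj(S,world(.312,0,.066))-proj(S,world(.302,0,.066)))*8).round(0),((proj(S,world(.302,0.01,.066))-proj(S,world(.302,0,.066)))*8).round(0))
from math import radians
for deg in(-46,134):
  for turn in(-.2,0,1.4):
    a=radians(deg)+turn
    q=Ro.from_matrix(ori(a)).as_quat()[[3,0,1,2]]
    for o in(.16,.052):
      j=r.ik(world(.302,0,o),q);print(deg,turn,o,None if j is None else np.round(j,2))
print(monitor.current_clock())
E
```

```text
[0.2855 0.0084 0.081 ] [ 0.3215 -0.025   0.081 ] -42.89060917752184
[0.2815 0.0179 0.066 ] [0.3068 0.0047 0.066 ] -27.451851687732848
scene zoomed proj of axis 51,81: [array([620., 179.]), array([610., 130.]), array([599.,  81.])] top [array([182., 177.]), array([177., 199.]), array([171., 221.])]
d/ds,d/dy scene px/10mm [13. 11.] [ 33. -11.]
-46 -0.2 0.16 [-0.05 -0.47  2.01 -0.04  1.04 -0.5 ]
-46 -0.2 0.052 [-0.06 -0.25  2.03 -0.04  0.8  -0.5 ]
-46 0 0.16 [-0.05 -0.47  2.01 -0.04  1.04 -0.7 ]
-46 0 0.052 [-0.06 -0.25  2.03 -0.04  0.8  -0.7 ]
-46 1.4 0.16 [-0.05 -0.47  2.01 -0.04  1.04 -2.1 ]
-46 1.4 0.052 [-0.06 -0.25  2.03 -0.04  0.8  -2.1 ]
134 -0.2 0.16 [-0.05 -0.47  2.01 -0.04  1.04  2.64]
134 -0.2 0.052 [-0.06 -0.25  2.03 -0.04  0.8   2.64]
134 0 0.16 [-0.05 -0.47  2.01 -0.04  1.04  2.44]
134 0 0.052 [-0.06 -0.25  2.03 -0.04  0.8   2.44]
134 1.4 0.16 [-0.05 -0.47  2.01 -0.04  1.04  1.04]
134 1.4 0.052 [-0.06 -0.25  2.03 -0.04  0.8   1.04]
0.1
```

The wing lies at about -43° in the holder's plane, at s≈302 mm along the mast. Next I hover over it and look.

```bash
cat >> h.py <<'E'
quat=lambda a:Ro.from_matrix(ori(a)).as_quat()[[3,0,1,2]]
def st(tag=""):
    from bench import monitor as m
    f=M.T@np.array(m.current_contact_force());p=M.T@(np.array(m.current_tool_pos())-m0)
    print(tag,"t%.1f"%m.current_clock(),"F(s,y,o)",f.round(1),"Mo %.2f"%(M[:,2]@np.array(m.current_torque())),"P mm",(p*1e3).round(1),"gap %.4f"%m.current_finger_gap(),"q6 %.3f"%m.current_joint_pos()[5]);return f,p
E
python3 - <<'E'
from h import *
from bench import r,monitor,camera
a=np.radians(-43)
r.move_ptp(world(.302,0,.20),quat(a))
r.move_l(world(.302,0,.11),feed=.1)
st()
ims=[]
for n,(y,x) in(("scene",(150,250)),("top",(130,230))):
    c=camera(n);pickle.dump(c,open(n+"1.pkl","wb"));ims.append(cv2.convertScaleAbs(cv2.resize(c["color"][y:y+150,x:x+130,::-1],None,fx=3,fy=3,interpolation=cv2.INTER_CUBIC),alpha=2))
cv2.imwrite("pics/c2.png",np.hstack(ims))
E
```

```text
t3.3 F(s,y,o) [0.1 0.  0.6] Mo 0.02 P mm [3.027e+02 1.000e-01 1.106e+02] gap 0.0852 q6 -0.751
```

View pics/c2.png

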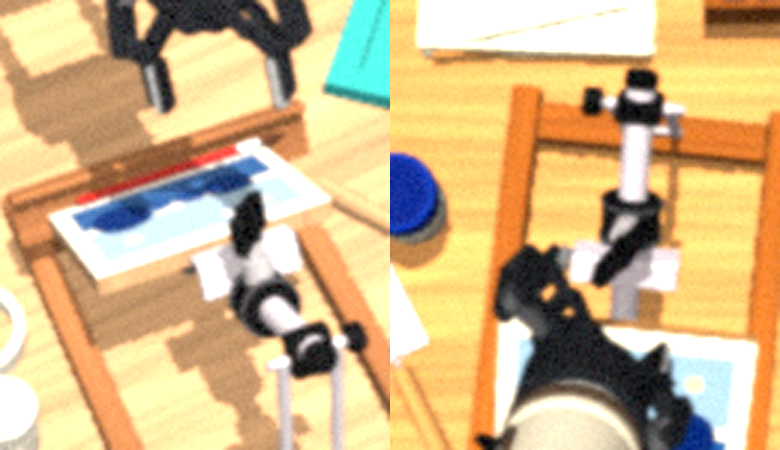

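```bash
python3 - <<'E'
from h import *
S=pickle.load(open("scene1.pkl","rb"));T=pickle.load(open("top1.pkl","rb"))
a=np.radians(-43);n=np.array([-np.sin(a),np.cos(a)])
for o in(.11,.124,.13):
  for k in(-.0426,.0426):
    print(o,k,((proj(S,world(.3027+k*n[0],k*n[1],o))-[250,150])*3).round(0),((proj(T,world(.3027+k*n[0],k*n[1],o))-[230,130])*3).round(0))
print("wing",[((proj(S,world(.302,0,o))-[250,150])*3).round(0) for o in(.051,.066,.081)])
E
```

```text
0.11 -0.0426 [180. 161.] [267. 322.]
0.11 0.0426 [286. 158.] [181. 235.]
0.124 -0.0426 [176. 144.] [266. 331.]
0.124 0.0426 [283. 140.] [179. 243.]
0.13 -0.0426 [174. 136.] [265. 335.]
0.13 0.0426 [281. 132.] [177. 246.]
wing [array([248., 232.]), array([244., 214.]), array([240., 195.])]
```

```bash
python3 - <<'E'
from h import *
from bench import r,monitor,camera
r.move_l(world(.302,0,.056),feed=.1)
r.move_gripper(.035,20)
st()
ims=[]
for n,(y,x) in(("scene",(160,270)),("top",(160,250))):
    c=camera(n);pickle.dump(c,open(n+"2.pkl","wb"));ims.append(cv2.convertScaleAbs(cv2.resize(c["color"][y:y+110,x:x+95,::-1],None,fx=4,fy=4,interpolation=cv2.INTER_CUBIC),alpha=2.5))
cv2.imwrite("pics/c3.png",np.hstack(ims))
E
```

```text
t4.6 F(s,y,o) [ 0.3  0.3 -0.8] Mo -0.01 P mm [302.1   0.   56.1] gap 0.0348 q6 -0.751
```

View pics/c3.png

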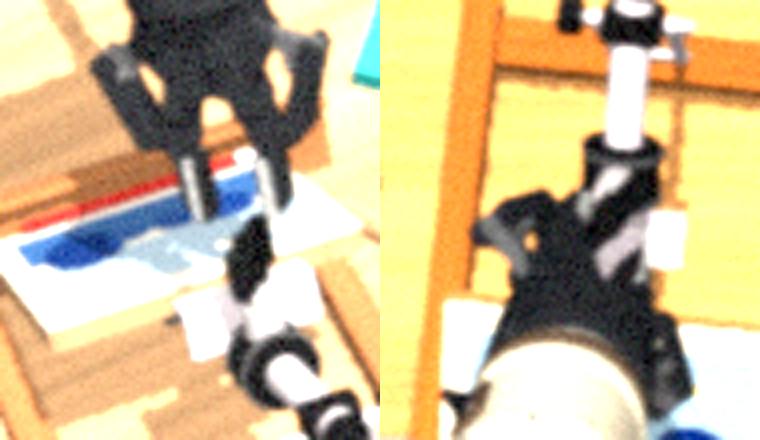

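```bash
python3 - <<'E'
from h import *
from bench import monitor
S=pickle.load(open("scene1.pkl","rb"));T=pickle.load(open("top1.pkl","rb"))
f=lambda p,o:np.array(p)/3+o
for t,s in(((175,255),(283,105)),((270,350),(163,110)),((222,302),(223,107))):
    X,e=tri(T,f(t,[230,130]),S,f(s,[250,150]));print((M.T@(X-m0)).round(4),e)
t,s=(241,242),(247,222);X,e=tri(T,f(t,[230,130]),S,f(s,[250,150]));print("wing",(M.T@(X-m0)).round(4),X,e)
print("wing at out .066 by rays",[(M.T@(onplane(c,f(p,o),M[:,2],world(0,0,.066))-m0).round(4)) for c,p,o in((T,t,[230,130]),(S,s,[250,150]))])
X,e=tri(T,f((250,75),[230,130]),S,f((312,325),[250,150]));print("mast end ring(bl)",(M.T@(X-m0)).round(4))
E
```

```text
[0.3359 0.0332 0.1511] [[-1.7, -0.7], [-0.9, 0.2]]
[ 0.2748 -0.0353  0.1526] [[-0.3, -0.1], [-0.2, 0.0]]
[ 0.3063 -0.0005  0.1523] [[-0.9, -0.4], [-0.5, 0.1]]
wing [ 0.3123 -0.0034  0.064 ] [0.58505709 0.07080752 0.2517388 ] [[-1.2, -0.5], [-0.7, 0.1]]
wing at out .066 by rays [array([ 0.31220294, -0.00620011,  0.06598405]), array([ 0.31763664, -0.00325829,  0.06600831])]
mast end ring(bl) [ 0.4199 -0.0022  0.0231]
```

```bash
python3 - <<'E'
from h import *
from bench import r,monitor,camera
r.move_gripper(.02,20)
st()
ims=[]
c=camera("scene");ims.append(c["color"])
r.move_l(world(.303,0,.048),feed=.05);st()
c=camera("scene");ims.append(c["color"])
ims=[cv2.convertScaleAbs(cv2.resize(i[190:245,300:350,::-1],None,fx=8,fy=8,interpolation=cv2.INTER_CUBIC),alpha=2.5) for i in ims]
cv2.imwrite("pics/c4.png",np.hstack(ims))
print((proj(c,world(.303,0,.048))-[300,190])*8,(proj(c,world(.303,0,.066))-[300,190])*8)
E
```

```text
t5.0 F(s,y,o) [ 1.  -0.4 -0.9] Mo 0.01 P mm [302.  -0.  56.] gap 0.0202 q6 -0.751
 t5.4 F(s,y,o) [-0.2 -0.2 -0.3] Mo 0.00 P mm [ 3.024e+02 -1.000e-01  4.740e+01] gap 0.0202 q6 -0.751
[263.54652092 309.87995646] [250.89531783 251.5425552 ]
```

View pics/c4.png

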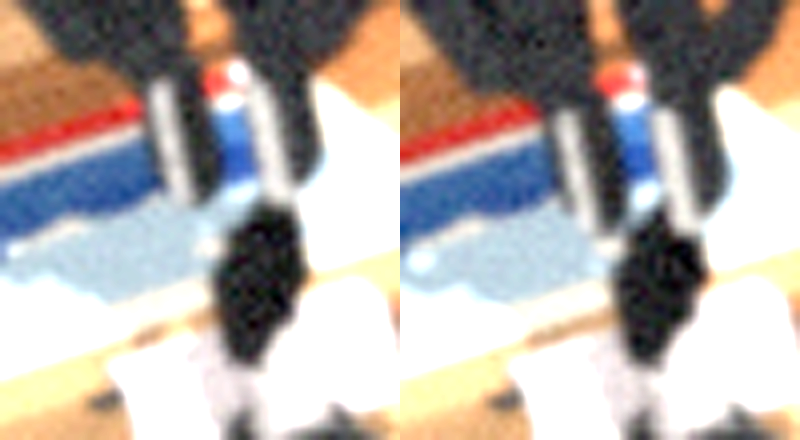

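```bash
python3 - <<'E'
from h import *
from bench import r,monitor,camera
r.move_gripper(.0,20)
st();print(monitor.current_finger_force())
c=camera("scene");pickle.dump(c,open("scene3.pkl","wb"))
E
```

```text
t5.8 F(s,y,o) [-0.2  0.   0.1] Mo -0.01 P mm [303.1   0.   48.1] gap -0.0002 q6 -0.751
0.0
```

```bash
python3 - <<'E'
from h import *
from bench import monitor
S=pickle.load(open("scene3.pkl","rb"));S0=pickle.load(open("scene0.pkl","rb"));T=pickle.load(open("top0.pkl","rb"))
m=(np.abs(S["color"].astype(int)-S0["color"]).sum(2)>60).astype(np.uint8)
m=cv2.morphologyEx(m,cv2.MORPH_OPEN,np.ones((3,3)))[150:260,290:370]
for y in range(40,95,4):
    x=np.where(m[y])[0]; print(y+150,(x.min()+290,x.max()+290,len(x)) if len(x) else None)
print("TCP proj",proj(S,world(.3031,0,.0481)),"pose",monitor.current_tool_pos(),monitor.current_ee_rot(),quat(np.radians(-43)))
print("t",S["t"]-S0["t"], "base origin px",proj(T,np.zeros(3)),proj(S,np.zeros(3)))
E
```

```text
190 (np.int64(290), np.int64(343), 51)
194 (np.int64(290), np.int64(342), 53)
198 (np.int64(290), np.int64(338), 49)
202 (np.int64(290), np.int64(335), 28)
206 (np.int64(305), np.int64(335), 25)
210 (np.int64(294), np.int64(337), 32)
214 (np.int64(291), np.int64(325), 18)
218 (np.int64(305), np.int64(334), 28)
222 (np.int64(300), np.int64(326), 25)
226 (np.int64(306), np.int64(326), 18)
230 (np.int64(317), np.int64(325), 9)
234 None
238 None
242 None
TCP proj [332.95046826 228.70932037] pose [0.58599754 0.07416492 0.2333627 ] [0.26186106 0.40265693 0.87284157 0.08627734] [0.26179644 0.40268319 0.87285182 0.08624718]
t [0. 0. 0.] base origin px [342.81570003 454.6266644 ] [212.08936845 146.28156453]
```

```bash
python3 - <<'E'
from h import *
from bench import camera
S=pickle.load(open("scene3.pkl","rb"))
T=camera("top")
S0=pickle.load(open("scene0.pkl","rb"))
ims=[cv2.convertScaleAbs(cv2.resize(i[:,:,::-1],(390,440),interpolation=cv2.INTER_CUBIC),alpha=3.5,beta=10) for i in(S["color"][185:245,303:356],S0["color"][185:245,303:356])]
cv2.imwrite("pics/c5.png",np.hstack(ims))
E
```

```text
(no output)
```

View pics/c5.png

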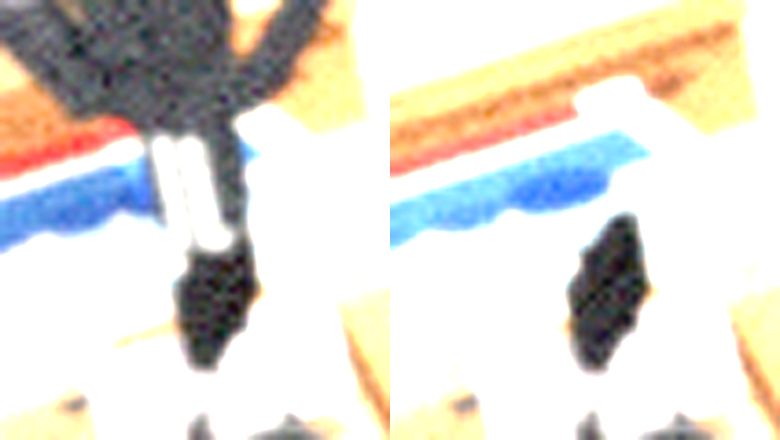

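The finger ends show about 25 mm short of the nominal TCP, and the shut fingers sit just above the wing. I'll open them and go deeper in small steps, watching the force.

```bash
python3 - <<'E'
from h import *
from bench import r,monitor,camera
r.move_gripper(.04,20)
for o in(.044,.04,.036,.032,.028):
    r.move_l(world(.303,0,o),feed=.04)
    f,p=st()
    if np.linalg.norm(f)>5: print("touch");break
r.move_gripper(.0,20);st("closed");print(monitor.current_finger_force())
E
```

```text
t6.6 F(s,y,o) [-0.9 -0.1 -0.3] Mo -0.02 P mm [302.6  -0.   43.6] gap 0.0400 q6 -0.751
 t6.8 F(s,y,o) [-0.8  0.2 -0.1] Mo 0.05 P mm [302.6  -0.   39.6] gap 0.0402 q6 -0.751
 t7.1 F(s,y,o) [ 0.1 -0.1  0.6] Mo 0.03 P mm [302.6  -0.   35.7] gap 0.0400 q6 -0.751
 t7.3 F(s,y,o) [0.4 0.1 0.3] Mo -0.02 P mm [302.7  -0.   31.7] gap 0.0399 q6 -0.750
 t7.6 F(s,y,o) [ 0.8  1.1 -0.4] Mo -0.01 P mm [302.7  -0.   27.7] gap 0.0399 q6 -0.750
closed t8.0 F(s,y,o) [-4.5 -6.1  6.3] Mo 0.16 P mm [301.8  -1.3  28. ] gap 0.0118 q6 -0.751
19.462935626506805
```

```bash
python3 - <<'E'
from h import *
from bench import r,monitor,camera
a=np.radians(-43)
P=lambda:world(.302,-.0011,.028)
r.move_l(P(),feed=.03);st("shift")
r.move_gripper(0,70);st("grip")
for t in(.3,.6,.9,1.25):
    r.move_ptp(P(),quat(a+t));f,p=st(t)
    if np.linalg.norm(f)>40: break
E
```

```text
shift t8.2 F(s,y,o) [-1.7 -3.1  3.1] Mo 0.15 P mm [301.7  -1.4  28. ] gap 0.0117 q6 -0.754
grip t8.4 F(s,y,o) [-2.7 -3.6  5. ] Mo 0.05 P mm [301.7  -1.4  28.2] gap 0.0100 q6 -0.754
0.3 t8.8 F(s,y,o) [-2.2 -2.   5.3] Mo 0.12 P mm [302.   -1.   28.3] gap 0.0102 q6 -1.054
0.6 t9.2 F(s,y,o) [-3.1  0.8  5.9] Mo 0.13 P mm [302.2  -0.6  28.5] gap 0.0103 q6 -1.354
0.9 t9.6 F(s,y,o) [-3.   2.5  6.2] Mo 0.11 P mm [ 3.022e+02 -2.000e-01  2.860e+01] gap 0.0104 q6 -1.654
1.25 t10.0 F(s,y,o) [-5.1  3.4  8.7] Mo 0.16 P mm [302.    0.4  28.7] gap 0.0098 q6 -2.004
```

```bash
python3 - <<'E'
from h import *
from bench import r,monitor,camera
a=np.radians(-43)
for s in(.300,.298,.295):
    r.move_l(world(s,0,.028),feed=.02);f,p=st(s)
    if abs(f[0])>15: break
E
```

```text
0.3 t10.3 F(s,y,o) [-0.   1.3  6.2] Mo 0.09 P mm [301.1   0.4  28.8] gap 0.0099 q6 -2.000
0.298 t10.5 F(s,y,o) [0.6 0.6 6.9] Mo 0.13 P mm [299.2   0.4  28.8] gap 0.0101 q6 -1.999
0.295 t10.8 F(s,y,o) [-0.9  1.9  8.4] Mo 0.11 P mm [295.9   0.4  28.8] gap 0.0101 q6 -1.999
```

```bash
python3 - <<'E'
from h import *
from bench import r,monitor,camera
s=.295
while s>.215:
    s-=.004 if s>.272 else .001
    r.move_l(world(s,0,.028),feed=.025)
    f=[M.T@np.array(monitor.current_contact_force()) for _ in range(3)]
    fs=np.mean(f,0)[0]; p=(M.T@(np.array(monitor.current_tool_pos())-m0))[0]
    print(round(s,4),round(p,4),round(fs,1),end=" | ")
    if fs>7: break
print();r.hold(.2);st()
E
```

```text
0.291 0.2916 -0.3 | 0.287 0.2875 -0.8 | 0.283 0.2835 -1.1 | 0.279 0.2795 -1.2 | 0.275 0.2755 -1.2 | 0.271 0.2715 -1.2 | 0.27 0.271 0.2 | 0.269 0.27 0.6 | 0.268 0.269 -0.3 | 0.267 0.268 0.1 | 0.266 0.2671 -0.0 | 0.265 0.266 -0.2 | 0.264 0.265 0.3 | 0.263 0.2641 -0.5 | 0.262 0.263 0.0 | 0.261 0.262 1.2 | 0.26 0.261 -0.3 | 0.259 0.2601 0.7 | 0.258 0.2591 0.6 | 0.257 0.2581 0.6 | 0.256 0.2571 -0.1 | 0.255 0.2561 -0.4 | 0.254 0.2551 -0.0 | 0.253 0.254 0.6 | 0.252 0.2531 0.7 | 0.251 0.2521 0.1 | 0.25 0.251 0.3 | 0.249 0.25 0.5 | 0.248 0.2495 1.7 | 0.247 0.2492 4.0 | 0.246 0.2488 5.5 | 0.245 0.2485 7.3 | 
 t19.4 F(s,y,o) [7.2 4.1 0.2] Mo 0.15 P mm [248.4   0.5  29. ] gap 0.0103 q6 -1.988
```

```bash
python3 - <<'E'
from h import *
from bench import camera
ims=[]
for n,(y,x) in(("scene",(190,265)),("top",(190,260))):
    i=camera(n)["color"][y:y+83,x:x+100,::-1];ims.append(cv2.convertScaleAbs(cv2.resize(i,(390,324),interpolation=cv2.INTER_CUBIC),alpha=2))
cv2.imwrite("pics/c6.png",np.hstack(ims))
E
```

```text
(no output)
```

View pics/c6.png

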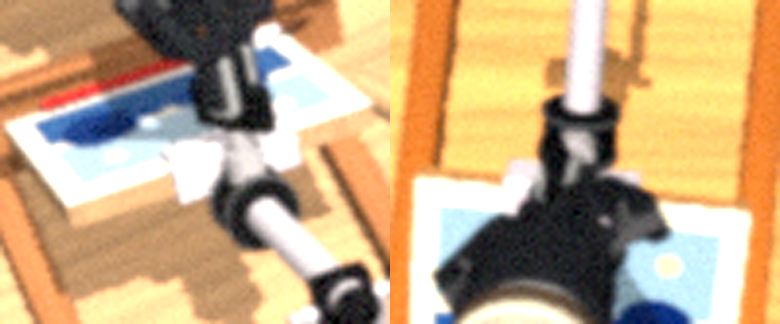

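The jaw is on the canvas's top edge and the canvas is unmoved. Now I tighten.

```bash
python3 - <<'E'
from h import *
from bench import r,monitor,camera
a=np.radians(-43)
for t in(.8,.4,.2,.05,-.03,-.09):
    r.move_ptp(world(.245,-.0011*(1-t/1.25),.028),quat(a+t));f,p=st(t)
    if np.linalg.norm(f)>40: break
E
```

```text
0.8 t20.0 F(s,y,o) [ 9.9  2.  -3.1] Mo -0.11 P mm [ 2.486e+02 -1.000e-01  2.880e+01] gap 0.0104 q6 -1.539
0.4 t20.5 F(s,y,o) [10.5  1.3 -5.1] Mo -0.12 P mm [248.5  -0.8  28.6] gap 0.0102 q6 -1.140
0.2 t20.8 F(s,y,o) [ 9.6  0.6 -5.3] Mo -0.18 P mm [248.3  -1.   28.5] gap 0.0102 q6 -0.941
0.05 t21.0 F(s,y,o) [ 9.2  1.2 -5.4] Mo -0.22 P mm [248.1  -1.2  28.4] gap 0.0104 q6 -0.791
-0.03 t21.3 F(s,y,o) [ 9.5  0.6 -5.6] Mo -0.10 P mm [248.   -1.4  28.4] gap 0.0102 q6 -0.712
-0.09 t21.5 F(s,y,o) [ 9.4 -0.6 -5.4] Mo -0.07 P mm [247.9  -1.4  28.4] gap 0.0106 q6 -0.652
```

```bash
python3 - <<'E'
from h import *
from bench import r,monitor,camera
a=np.radians(-43)
r.move_gripper(0,100)
for t in(-.14,-.2):
    r.move_ptp(world(.245,-.0011,.028),quat(a+t));f,p=st(t)
for s in(.2465,.248,.2495):
    r.move_l(world(s,-.0011,.028),feed=.03);r.hold(.1);st(s)
E
```

```text
-0.14 t22.0 F(s,y,o) [ 9.2 -0.3 -4.3] Mo -0.05 P mm [247.9  -1.4  28.4] gap 0.0096 q6 -0.602
-0.2 t22.3 F(s,y,o) [ 8.6  0.2 -5.8] Mo 0.51 P mm [247.9  -1.5  28.4] gap 0.0095 q6 -0.543
0.2465 t22.6 F(s,y,o) [ 6.7 -2.1 -1.3] Mo 0.56 P mm [247.9  -1.5  28.3] gap 0.0093 q6 -0.543
0.248 t23.0 F(s,y,o) [ 3.7 -3.   5.7] Mo 0.49 P mm [248.1  -1.4  28.2] gap 0.0093 q6 -0.544
0.2495 t23.3 F(s,y,o) [-1.5 -3.4 10.6] Mo 0.51 P mm [248.3  -1.4  28.1] gap 0.0095 q6 -0.544
```

```bash
python3 - <<'E'
from h import *
from bench import r,monitor,camera
r.move_l(world(.2487,-.0011,.028),feed=.03);st()
r.move_gripper(.05);st("open")
r.move_l(world(.2487,-.0011,.15),feed=.1);st()
r.set_joints([1.113,.158,1.597,0,1.386,-.21]);st()
c=camera("scene");c2=camera("top")
ims=[cv2.convertScaleAbs(cv2.resize(i[:,:,::-1],(390,324),interpolation=cv2.INTER_CUBIC),alpha=2) for i in(c["color"][170:270,240:360],c2["color"][190:290,250:370])]
cv2.imwrite("pics/c7.png",np.hstack(ims))
T0=pickle.load(open("top0.pkl","rb"))["color"]
print("diff px canvas region",(np.abs(c2["color"].astype(int)-T0).sum(2)>60)[245:320,250:360].sum())
E
```

```text
t23.6 F(s,y,o) [ 1.4 -2.6  7.5] Mo 0.57 P mm [248.3  -1.4  28.2] gap 0.0093 q6 -0.544
open t24.0 F(s,y,o) [0.3 0.1 1.7] Mo -0.01 P mm [248.1  -1.   27.7] gap 0.0499 q6 -0.543
 t25.4 F(s,y,o) [-0.5 -0.7  0.3] Mo 0.02 P mm [248.   -1.2 149.3] gap 0.0500 q6 -0.545
 t27.5 F(s,y,o) [ 0.4 -0.2  0.6] Mo -0.01 P mm [-132.4  429.5  287.4] gap 0.0499 q6 -0.210
diff px canvas region 203
```

View pics/c7.png

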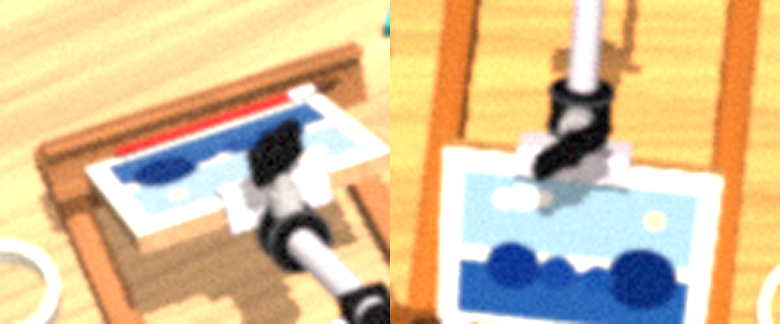

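The jaw rests on the canvas edge, the canvas stands as it did, and the wing has turned slightly past its original tight angle. I'm handing it in.

```bash
python3 -c "
from bench import workorder
print(workorder.sign_off())"
```

```text
the job is handed in; nothing more can be done
None
```

I loosened the wing screw and slid the holder down about 54 mm, until its jaw pressed the canvas's top edge with roughly 7–9 N. I then tightened the screw again, let go and handed the job in; no verdict came back.

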